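# Lay out the horn finishing kit in its fitted nests

## Robot

A 6-joint arm with a two-finger parallel gripper is mounted at the origin on a cart in front of the work surface, level with it; the furniture and walls round the work are solid. World frame = base frame: x ahead of the robot, y to its left, z up, the work surface at z = 0. Lengths are in m, angles in degrees, forces in N, time in s.
With the tool pointing down it reaches from about 0.25 to 0.725 m from the base axis. Payload 9.7 kg.
Tool frame: the origin (TCP) lies midway between the tips of the shut fingers; the grasp point (between the pads) lies bot.hold_point_z behind it (bot.hold_point_z is the distance from the TCP to the grasp point, in m); z points along the fingers, y is the line along which they close (so a half turn about z gives the same grasp; the last joint's range is limited). The gripper opens to 85 mm and grips with 20 to 120 N. Pads are 22 mm wide; open, the fingers measure 114 mm over their backs; the gripper's body (76 mm by 85 mm) begins 54 mm behind the grasp point. The pads swing forward as they close: fully open they stand 13 mm farther back than shut.
Start: joints at [73.109, 4.979, 10.078, 95.1, 0, 90], TCP at [0.16, 0.526, 0.231] pointing down, gripper open.
Joint ranges: [-179.16, 179.16], [-48.56, 103.87], [-65.8, 70.77], [-126.05, 130.52], [-82.76, 87.17], [-180, 180]. Speed limits (degrees/s): [127.2, 127.2, 147.25, 180, 180, 180].

## Interface

Orientations are given as [roll, pitch, yaw] about the fixed x, y, z axes, in that order (R = Rz(yaw) Ry(pitch) Rx(roll)).
In Python, from workcell import bot, camera, camera_model, ticket gives the robot as it stands.
- The arm moves only by the tool send_rows, never from a script. Its argument "targets" is text: rows parted by semicolons, each of 5 numbers parted by spaces: the shift along the tool's x, y, z in mm, then the turn about the tool's z in degrees, then the closure in counts, from 0 (fully open) to 255 (shut). A call has 1 to 20 rows; each row is the pose to reach, as a shift and turn from the pose commanded when the call began, along the tool's axes at that moment; what a row does not reach only later rows make up. A row lasts 1/8 s, in which the tool goes at most 62.5 mm and 10.7 degrees, less where a joint would pass 70% of its speed; a pose out of reach is approached as far as the arm can. A call with a gripper value outside its range is refused whole. The fingers move at their own pace and stop on an object; "newtons" is the grip in N (left out, the last holds). Time passes only in rows, so rows that repeat a pose let the fingers close. It gives the time, the measured TCP pose, the force, the opening and the grip force at its end, in the units of the state.
- bot.get_obs(): the state, without advancing time (a new reading comes with each control period).
- camera(name): name is "scene" or "side" or "wrist"; returns the picture (480x640x3 uint8, blue, green, red); there is no depth.
- camera_model(name): a dict with "K" (3x3 intrinsics, pixels), "dist_coeffs" ([k1, k2, p1, p2, k3] as OpenCV has them; the pictures are not rectified), "pose" (4x4, takes a point from camera to world coordinates); the wrist camera has in their place "T_tool_cam" (4x4, takes a point from camera to tool coordinates, whose origin is the TCP and whose axes are the flange's). Camera axes: x right, y down, z forward; pixel columns grow to the right and rows downward; lengths in m; the calibration is good to about 2 mm. A picture is of the moment at which its call begins: read the wrist's pose just before it. camera_model takes no time and is no camera call.
- ticket.job_done(): hands the job in; it is judged then, once.
The state is a dict: "time": time; "q": joint angles; "qd": joint speeds; "joint_efforts": joint torques, N m; "ee_pos": TCP position; "tcp_rot": TCP orientation; "wrist_force": force on the tool from outside, world axes, zero at the start; "torque": the same for the moment, N m; "opening": finger opening in m; "grasp_force": force on a finger pad.
Only numpy, scipy, OpenCV 4.12 (cv2) and the standard library are available. Lean on these libraries where they do the work, as an engineer would, in place of code of your own. Each camera call takes 0.05 s, during which the arm holds its last target. There are 200 camera calls.

## Task

Set the bench up for finishing: of the things lying on the front of the bench, put the cork sanding block, the bar of polishing compound, the roll of abrasive cloth and the small sawn horn ring each into the wooden nest whose recess matches its shape and size, lying flat on the recess floor. Let go of everything, and leave the tin of buttons and the finished bangle standing where they are.

Things in the scene. Friction and masses are not known exactly. Their poses are not given: they have to be found in the camera images.
- block: Cork sanding block, brown, rectangular, 52 (x) x 86 (y) x 26 (z) mm; the widest rectangular thing. Grasp across x, the 52 mm sides. Loose. Origin at the centre of its underside; z up.
- bar: Bar of red-brown polishing compound, a narrow rectangular bar 36 (x) x 83 (y) x 32 (z) mm, lying on the open front part of the bench. Grasp across x, the 36 mm sides. Loose. Origin at the centre of its underside; z up.
- roll: Roll of abrasive cloth, a flat round coil 62 mm in diameter and 22 mm high, lying flat. Grasp across its diameter, any way round. Loose. Origin at the centre of its underside; z up.
- ring: Small sawn ring of horn, pale and mottled, about 35 (x) x 32 (y) mm across and 23 mm high, lying flat with a hole through it from top to bottom. Grasp across its outside, best across y (32 mm), with the gripper kept clear of the heap of horns on the right side of the bench (y below -0.2). Loose. Origin at the centre of its underside; z up.
- block_nest: Nest for the sanding block: plate 86 (x) x 120 (y) mm, the largest, with the wide rectangular recess of 66 (x) x 100 (y) mm; the block lies in it with its long side (y) along the nest's y, either way round. Wooden, fixed, 10 mm high; felted recess floor 4 mm above the bench. Origin at the centre of its underside, below the centre of the recess; z up.
- bar_nest: Nest for the compound bar: plate 70 (x) x 117 (y) mm with the narrow rectangular recess of 50 (x) x 97 (y) mm; the bar lies in it with its long side (y) along the nest's y, either way round. Wooden, fixed, 10 mm high; felted recess floor 4 mm above the bench. Origin at the centre of its underside, below the centre of the recess; z up.
- roll_nest: Nest for the abrasive roll: square plate 96 x 96 mm with the large round recess, 76 mm in diameter. Wooden, fixed, 10 mm high; felted recess floor 4 mm above the bench. Origin at the centre of its underside, below the centre of the recess; z up.
- ring_nest: Nest for the horn ring: square plate 70 x 70 mm with the small round recess, 49 mm in diameter. Wooden, fixed, 10 mm high; felted recess floor 4 mm above the bench. Origin at the centre of its underside, below the centre of the recess; z up.
- tin: Bystander: open round metal tin of horn buttons, 67 mm in diameter, 61 mm high, standing upright. Must stay where it is. Loose. Origin at the centre of its underside; z up.
- bangle: Bystander: finished horn bangle, a wide thin ring 68 x 63 mm and 15 mm high, lying flat; much wider than the small horn ring. Must stay where it is. Loose. Origin at the centre of its underside; z up.

How it is judged (in metres and radians):
At the end, for the whole second after the job is handed in: Each of the four things lies flat on the floor of its own nest: within 12 mm of the nest's centre in plan, its underside less than 3.5 mm above the recess floor, tilted by less than 0.1 rad, and at rest (horizontal distance between block and block_nest below 0.012 m and z of block in the frame of block_nest below 0.0075 m and angle between each of block, bar, roll, ring's own z axis and vertical below 0.1 rad and linear speed of each of block, bar, roll, ring below 0.02 m/s and angular speed of each of block, bar, roll, ring below 0.2 rad/s and horizontal distance between bar and bar_nest below 0.012 m and z of bar in the frame of bar_nest below 0.0075 m and horizontal distance between roll and roll_nest below 0.012 m and z of roll in the frame of roll_nest below 0.0075 m and horizontal distance between ring and ring_nest below 0.012 m and z of ring in the frame of ring_nest below 0.0075 m); the robot touches nothing.
It fails at once if the tin of buttons or the bangle is shifted by more than 30 mm, or the tin is tipped (distance of any of tin, bangle from where it was at the start of the episode above 0.03 m or angle between tin's own z axis and vertical above 0.5 rad).
It also fails if it takes over 99 s, if anything falls off the work surface, if the arm or the gripper's body presses on something with over 40 N, if the wrist force passes 120 N, or if a joint passes its speed limit or range.

## Working session

There is one attempt and no reset: what is moved stays moved. The work goes in short steps, Python scripts to look and compute and a tool call to move; the robot and the scene stay as the last step left them, time stands still between calls to the robot, and variables do not carry over. Pictures are saved under pics/ and viewed, at most 14 in all, crops included, and the job is handed in when it is done.

Besides the shell and the picture viewer there is one more tool, called after "Request:" as a command line: name --argument value ..., lists and objects as JSON in quotes. send_rows: Moves the arm, as the interface text tells. Its arguments: {"type":"object","properties":{"targets":{"type":"string"},"newtons":{"type":"number"}},"required":["targets"]}

```bash
mkdir -p pics; ls; python3 - <<'E'
from workcell import bot,camera,camera_model
import cv2,numpy as np
print(bot.get_obs(),bot.hold_point_z)
for n in("scene","side"):
    cv2.imwrite(f"pics/{n}0.png",camera(n)); m=camera_model(n); print(n,np.round(m["K"],1).tolist(),m["dist_coeffs"],np.round(m["pose"],3).tolist())
print(camera_model("wrist"))
E
```

```text
pics
{'time': 0.0, 'q': array([ 7.31113273e+01,  5.00925871e+00,  1.00329122e+01,  9.50987119e+01,
       -4.36890002e-04,  8.99998109e+01]), 'qd': array([-0.02002741,  0.05441663,  0.08633611,  0.06991471, -0.01199142,
        0.09048717]), 'joint_efforts': array([ 2.08423662e-03, -5.20382416e+01,  4.64810157e+01,  1.62127521e-02,
        2.07078656e-04,  1.29349894e-05]), 'ee_pos': array([0.15971606, 0.52605386, 0.23058692]), 'tcp_rot': array([-1.79924942e+02,  4.36641907e-04,  1.63111517e+02]), 'wrist_force': array([ 0.44131766, -0.00620256,  0.18515807]), 'torque': array([-0.00072987,  0.00367457, -0.03817916]), 'grasp_force': 0.0, 'opening': 0.08548183022768328} 0.0187
scene [[459.0, 0.0, 321.4], [0.0, 459.0, 243.8], [0.0, 0.0, 1.0]] [0.01316192 0.         0.         0.         0.        ] [[0.894, -0.302, 0.331, 0.204], [-0.448, -0.626, 0.638, -0.589], [0.014, -0.719, -0.695, 0.72], [0.0, 0.0, 0.0, 1.0]]
side [[439.0, 0.0, 321.7], [0.0, 439.0, 246.7], [0.0, 0.0, 1.0]] [0.02231329 0.         0.         0.         0.        ] [[1.0, 0.018, 0.005, 0.542], [0.006, -0.582, 0.813, -0.643], [0.017, -0.813, -0.582, 0.541], [0.0, 0.0, 0.0, 1.0]]
{'K': array([[340.58765348,   0.        , 316.00403177],
       [  0.        , 340.58765348, 240.79984594],
       [  0.        ,   0.        ,   1.        ]]), 'dist_coeffs': array([-0.04663616,  0.        ,  0.        ,  0.        ,  0.        ]), 'T_tool_cam': array([[-1.67101555e-04, -9.60108047e-01, -2.79629236e-01,
         7.12255682e-02],
       [ 9.99999666e-01, -3.84164347e-04,  7.21447389e-04,
        -1.44420867e-03],
       [-8.00091026e-04, -2.79629022e-01,  9.60107791e-01,
        -1.43263338e-01],
       [ 0.00000000e+00,  0.00000000e+00,  0.00000000e+00,
         1.00000000e+00]])}
```

View pics/scene0.png

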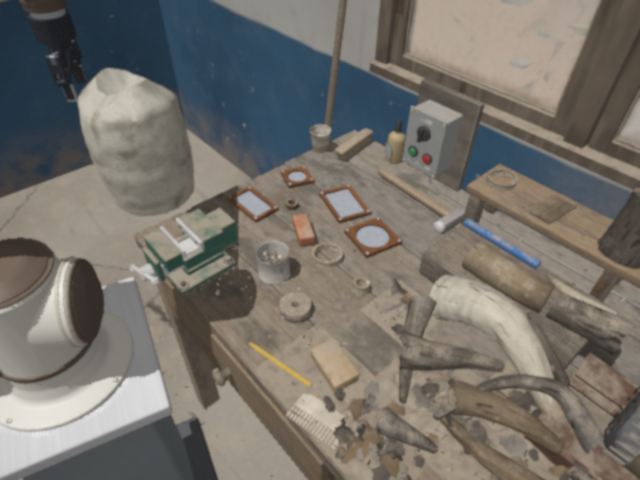

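View pics/side0.png

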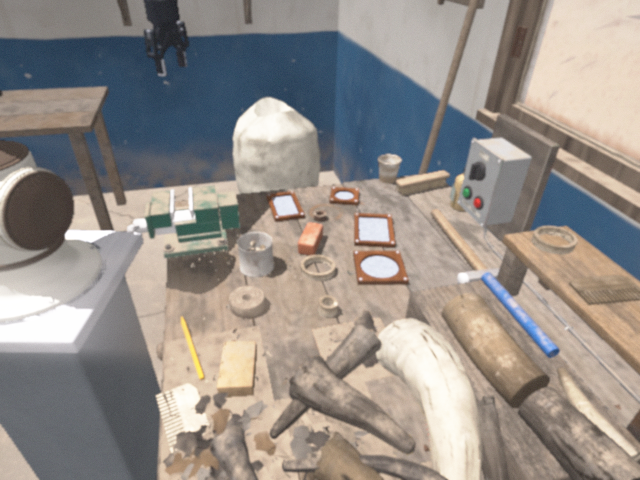

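```bash
python3 - <<'E'
import cv2
s=cv2.imread("pics/scene0.png");d=cv2.imread("pics/side0.png")
def c(im,x,y,w,h,k,n):
    cv2.imwrite("pics/"+n,cv2.resize(im[y:y+h,x:x+w],None,fx=k,fy=k,interpolation=cv2.INTER_CUBIC))
c(s,225,160,190,140,4,"c1.png"); c(d,215,180,200,150,4,"c2.png"); c(s,260,250,130,150,4,"c3.png"); 
E
```

```text
(no output)
```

View pics/c1.png

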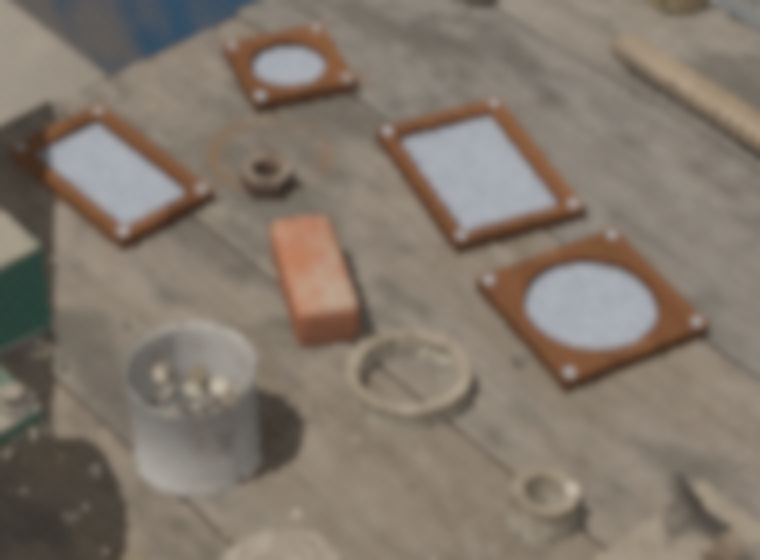

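View pics/c2.png

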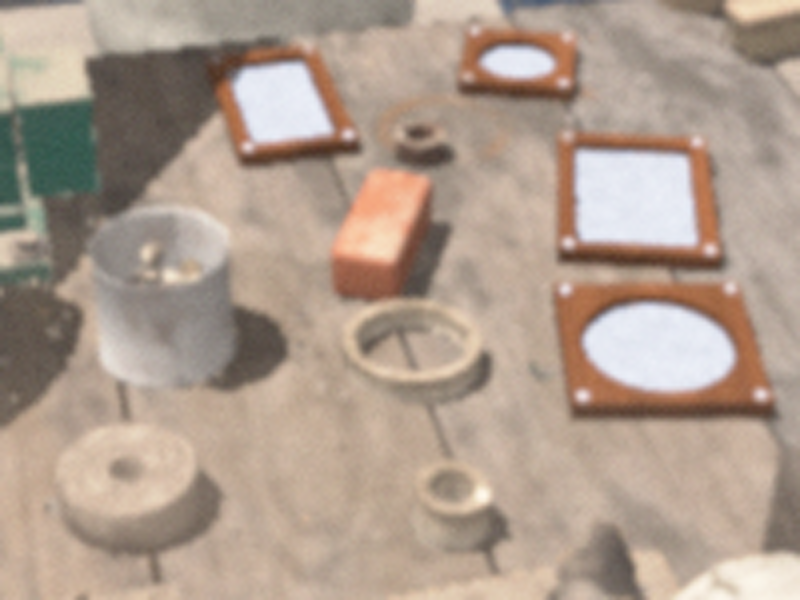

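View pics/c3.png

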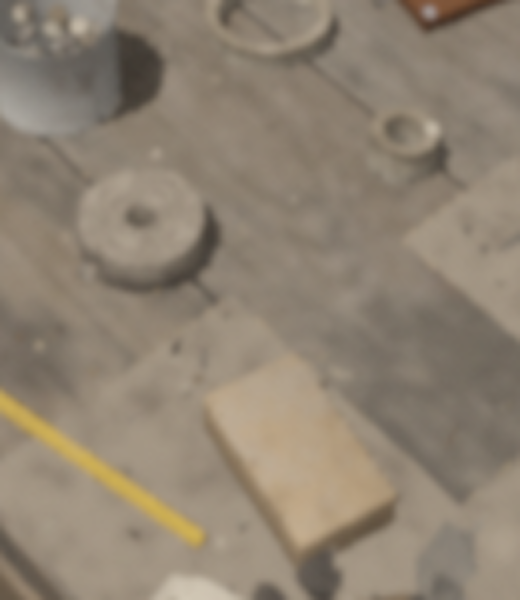

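```bash
cat > h.py <<'E'
from workcell import bot,camera,camera_model
import cv2,numpy as np
from scipy.spatial.transform import Rotation as R
def pix2w(name,uv,z,obs=None):
    m=camera_model(name)
    if name=="wrist":
        T=np.eye(4);T[:3,:3]=R.from_euler('xyz',obs['tcp_rot'],degrees=True).as_matrix();T[:3,3]=obs['ee_pos'];P=T@m["T_tool_cam"]
    else:P=np.array(m["pose"])
    n=cv2.undistortPoints(np.array(uv,float).reshape(-1,1,2),np.array(m["K"]),np.array(m["dist_coeffs"])).reshape(-1,2)
    d=np.c_[n,np.ones(len(n))]@P[:3,:3].T
    return P[:3,3]+d*((z-P[2,3])/d[:,2])[:,None]
def rect(p):  # 4 corners in ring order -> centre, sides, direction of long sides
    p=np.array(p)[:,:2];a=(p[1]-p[0]+p[2]-p[3])/2;b=(p[3]-p[0]+p[2]-p[1])/2
    if np.hypot(*a)>np.hypot(*b):a,b=b,a
    return np.round(p.mean(0),4),np.round([np.hypot(*a),np.hypot(*b)],3),round(np.degrees(np.arctan2(b[1],b[0])),1),round(np.degrees(np.arctan2(a[1],a[0])),1)
def rows(targets,obs=None):
    """world tool targets (x,y,z,yaw) -> shift in tool axes mm, turn deg"""
    o=obs or bot.get_obs();r=R.from_euler('xyz',o['tcp_rot'],degrees=True)
    for x,y,z,yaw in targets:
        s=r.inv().apply(np.array([x,y,z])-o['ee_pos'])*1000
        t=-(yaw-o['tcp_rot'][2]); t=(t+180)%360-180
        print(np.round(s,1),round(t,1))
E
python3 - <<'E'
from h import *
off={'c1':("scene",225,160),'c2':("side",215,180),'c3':("scene",260,250),'d':("side",0,0)}
def w(c,pts,z):
    n,x,y=off[c];k=1 if c=='d' else 4
    return pix2w(n,np.array(pts)/k+[x,y]-(0 if k==1 else .375),z)
for n,c,p,z in [
("ringnest",'c1',[(233,48),(317,29),(347,77),(260,96)],.01),("ringnest",'c2',[(474,32),(568,35),(566,82),(468,76)],.01),
("barnest scr",'c1',[(20,148),(97,113),(202,188),(123,231)],.01),("barnest scr",'c2',[(229,72),(309,50),(348,134),(248,147)],.01),
("barnest rec",'c1',[(48,160),(97,122),(185,190),(128,230)],.006),("barnest rec",'c2',[(234,70),(307,64),(328,130),(250,140)],.006),
("blocknest",'c1',[(387,131),(493,103),(572,205),(461,236)],.01),("blocknest",'c2',[(569,135),(697,143),(711,249),(569,242)],.01),
("rollnest",'c1',[(489,280),(611,235),(698,321),(569,373)],.01),("rollnest",'c2',[(565,289),(730,288),(761,395),(582,397)],.01),
("bar",'c1',[(271,222),(326,217),(357,308),(300,317)],.032),("bar",'c2',[(377,170),(432,178),(390,264),(333,255)],.032),
("block",'c3',[(206,408),(290,357),(395,497),(302,552)],.026),("block",'d',[(224,342),(256,342),(253,388),(218,390)],.026)]:
    print(n,c,*rect(w(c,p,z)))
for n,a,b,z in [("roll",('c3',(143,220)),('c2',(127,470)),.022),("ring",('c3',(407,133)),('c2',(453,487)),.023),("bangle",('c1',(411,373)),('c2',(413,342)),.015),("tin",('c1',(192,365)),('c2',(160,248)),.061)]:
    print(n,[np.round(w(c,[p],z)[0,:2],4) for c,p in(a,b)])
o=bot.get_obs()
print(R.from_euler('xyz',o['tcp_rot'],degrees=True).as_matrix().round(2))
E
```

```text
ringnest c1 [0.5996 0.3224] [0.057 0.06 ] -4.6 -95.3
ringnest c2 [0.6013 0.3283] [0.059 0.06 ] -3.4 -94.5
barnest scr c1 [0.4545 0.2684] [0.058 0.104] -73.0 14.9
barnest scr c2 [0.4583 0.2692] [0.057 0.096] -75.5 24.0
barnest rec c1 [0.4563 0.2669] [0.048 0.088] -75.0 26.9
barnest rec c2 [0.4555 0.2752] [0.046 0.082] -77.9 13.9
blocknest c1 [0.6587 0.1726] [0.074 0.109] -93.2 -2.8
blocknest c2 [0.661  0.1766] [0.075 0.108] -93.1 -4.1
rollnest c1 [0.6592 0.0382] [0.085 0.085] 2.4 -87.2
rollnest c2 [0.6601 0.0411] [0.085 0.086] -87.9 2.4
bar c1 [0.5194 0.1123] [0.032 0.08 ] -102.8 -15.2
bar c2 [0.5224 0.1142] [0.03  0.083] -104.1 -13.4
block c3 [ 0.4219 -0.2232] [0.046 0.08 ] -85.3 7.5
block d [ 0.4257 -0.2217] [0.048 0.085] -85.0 2.9
roll [array([ 0.4152, -0.0771]), array([ 0.4159, -0.073 ])]
ring [array([ 0.5568, -0.0854]), array([ 0.5576, -0.0815])]
bangle [array([0.5378, 0.027 ]), array([0.539 , 0.0297])]
tin [array([0.4186, 0.0402]), array([0.4182, 0.0398])]
[[-0.96  0.29 -0.  ]
 [ 0.29  0.96 -0.  ]
 [ 0.   -0.   -1.  ]]
```

```bash
python3 - <<'E'
from h import *
rows([(.16,.526,.32,163.1),(.5,.2,.3,90),(.5,.2,.26,90)])
for z in(.05,.1): print(z,pix2w("side",[(239,227),(238,206),(239,190)],z).round(3).tolist())
E
```

```text
[ -0.3  -0.1 -89.3] 0.0
[-420.3 -213.2  -69.1] 73.1
[-420.3 -213.2  -29.1] 73.1
0.05 [[0.377, 0.106, 0.05], [0.362, 0.19, 0.05], [0.352, 0.263, 0.05]]
0.1 [[0.394, 0.03, 0.1], [0.38, 0.105, 0.1], [0.372, 0.171, 0.1]]
```

Request:
send_rows --targets "0 0 -60 0 0;-50 -25 -90 9 0;-420 -213 -70 73 0;-420 -213 -70 73 0;-420 -213 -70 73 0;-420 -213 -70 73 0;-420 -213 -70 73 0;-420 -213 -50 73 0;-420 -213 -30 73 0;-420 -213 -30 73 0;-420 -213 -30 73 0;-420 -213 -30 73 0;-420 -213 -30 73 0"

```text
time: 1.72
ee_pos: [0.4994, 0.2013, 0.2621]
tcp_rot: [179.9, -0.0, 90.2]
wrist_force: [-0.8, -0.2, -0.3]
opening: 0.0856
grasp_force: 0.0
```

```bash
python3 - <<'E'
from h import *
o=bot.get_obs();print({k:o[k] for k in('time','q','qd','ee_pos','tcp_rot')});np.save("o1.npy",o,allow_pickle=True)
im=camera("wrist");cv2.imwrite("pics/w1.png",im)
cv2.imwrite("pics/w1b.png",cv2.resize(im,(800,600),interpolation=cv2.INTER_CUBIC))
E
```

```text
{'time': 1.725, 'q': array([2.19509892e+01, 4.11718238e+00, 1.26203509e+01, 9.84268549e+01,
       2.74502804e-03, 1.11755214e+02]), 'qd': array([-0.19799245,  0.18057189, -0.2499235 , -0.09327342,  0.00641128,
        0.06529539]), 'ee_pos': array([0.49944912, 0.20130847, 0.2621313 ]), 'tcp_rot': array([ 1.79930139e+02, -3.08345410e-02,  9.01957954e+01])}
```

View pics/w1b.png

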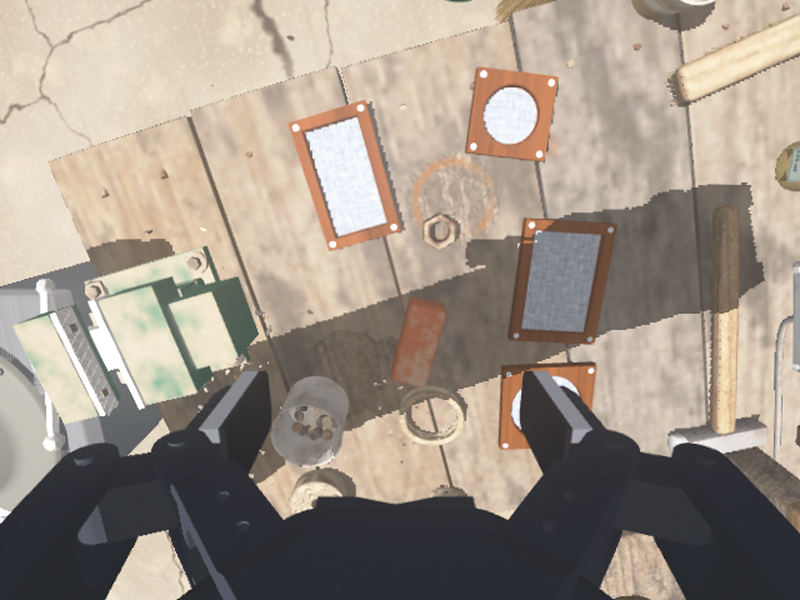

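```bash
python3 - <<'E'
from h import *
o=np.load("o1.npy",allow_pickle=True).item()
for n,p,z in [("barnest",[(296,127),(362,107),(397,228),(333,245)],.01),("ringnest",[(482,74),(551,83),(540,155),(473,148)],.01),("blocknest",[(531,224),(612,230),(595,339),(515,335)],.01),("rollnest",[(508,371),(590,367),(588,444),(505,446)],.01),("bar",[(411,299),(446,304),(431,388),(391,380)],.032)]:
    print(n,*rect(pix2w("wrist",np.array(p)/1.25,z,o)))
print(pix2w("wrist",np.array([(433,415),(440,230),(311,400)])/1.25,.015,o).round(3))
rows([(.521,.113,.11,76),(.521,.113,.006,76)])
E
```

```text
barnest [0.4564 0.2704] [0.061 0.108] -74.0 15.3
ringnest [0.6002 0.3244] [0.06 0.06] -5.4 -94.5
blocknest [0.6617 0.1739] [0.08  0.109] -92.1 -3.3
rollnest [0.6611 0.0391] [0.088 0.091] -85.3 1.8
bar [0.5226 0.1207] [0.036 0.085] -100.1 -10.5
[[0.539 0.035 0.015]
 [0.54  0.225 0.015]
 [0.413 0.052 0.015]]
[-88.3  21.1 152. ] 14.2
[-88.4  21.  256. ] 14.2
```

Request:
send_rows --targets "-85 21 60 10 0;-85 21 110 13 0;-85 21 110 13 0;-85 21 110 13 0;-85 21 110 13 0"

```text
time: 2.4
ee_pos: [0.5217, 0.1165, 0.1535]
tcp_rot: [179.9, -0.1, 77.2]
wrist_force: [0.8, -0.5, -0.1]
opening: 0.0854
grasp_force: 0.0
```

```bash
python3 - <<'E'
from h import *
o=bot.get_obs();print(o['ee_pos'],o['tcp_rot']);np.save("o2.npy",o,allow_pickle=True)
im=camera("wrist");cv2.imwrite("pics/w2.png",im)
h=cv2.cvtColor(im,cv2.COLOR_BGR2HSV);m=(((h[...,0]<12)|(h[...,0]>172))&(h[...,1]>100)).astype(np.uint8)*255
m=cv2.morphologyEx(m,cv2.MORPH_OPEN,np.ones((5,5)))
n,_,st,c=cv2.connectedComponentsWithStats(m);print(st[1:],c[1:].round())
v=np.hstack([im,cv2.cvtColor(m,cv2.COLOR_GRAY2BGR)]);cv2.imwrite("pics/w2b.png",cv2.resize(im,(800,600)))
E
```

```text
[0.52168651 0.11654464 0.15354833] [ 1.79855949e+02 -8.28970398e-02  7.71944355e+01]
[[ 115    0   78  136 1833]
 [ 195    0   63   97 1396]
 [ 409   36  110  133 3543]
 [ 404   53    6    7   39]
 [ 195   99   59   41  789]
 [ 483  138   37   54  671]
 [ 297  178   38    8  251]
 [ 468  187    5    7   35]
 [ 431  191    9    9   78]
 [ 321  193   17   24  318]
 [ 424  210  108   64 2239]
 [ 294  218   36   40  751]
 [ 329  241    8   11   74]
 [ 522  254    7    7   47]
 [ 295  258   20   19  213]
 [ 515  262   18   30  342]
 [ 461  291   67   32  858]
 [ 440  294    5    5   25]
 [ 447  302    8    7   51]] [[150.  64.]
 [227.  47.]
 [463.  82.]
 [406.  56.]
 [224. 119.]
 [507. 171.]
 [316. 181.]
 [470. 190.]
 [435. 195.]
 [330. 203.]
 [479. 237.]
 [309. 234.]
 [333. 246.]
 [525. 257.]
 [304. 267.]
 [524. 277.]
 [498. 308.]
 [442. 296.]
 [450. 305.]]
```

View pics/w2b.png

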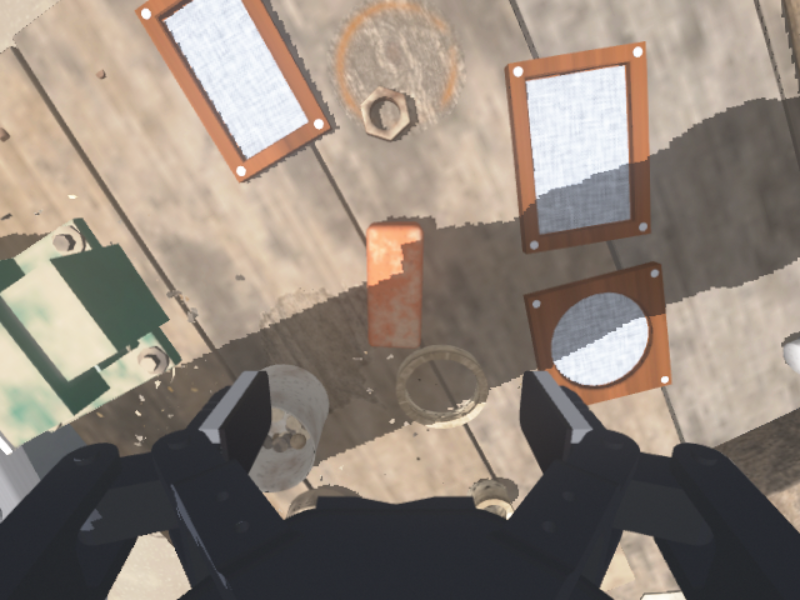

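```bash
python3 - <<'E'
from h import *
o=np.load("o2.npy",allow_pickle=True).item()
for n,p,z in [("bar",[(367,228),(422,226),(421,347),(369,346)],.032),("blocknest",[(518,71),(638,52),(643,228),(534,245)],.01),("rollnest",[(536,304),(655,273),(665,380),(553,410)],.01)]:
    print(n,*rect(pix2w("wrist",np.array(p)/1.25,z,o)))
print(pix2w("wrist",[[443/1.25,388/1.25]],.015,o).round(3))
rows([(.522,.118,.04,77),(.522,.118,.007,77)])
E
```

```text
bar [0.5217 0.1174] [0.034 0.079] -102.6 -12.4
blocknest [0.6603 0.1735] [0.075 0.11 ] -93.1 -3.4
rollnest [0.6598 0.0376] [0.087 0.087] 2.9 -88.1
[[0.539 0.032 0.015]]
[  1.2  -0.4 113.6] 0.2
[  1.2  -0.5 146.6] 0.2
```

Request:
send_rows --targets "1 0 60 0 0;1 0 115 0 0;1 0 144 0 0;1 0 144 0 0;1 0 144 0 0;1 0 144 0 255;1 0 144 0 255;1 0 144 0 255;1 0 144 0 255;1 0 144 0 255;1 0 144 0 255;1 0 144 0 255;1 0 144 0 255" --newtons 40

```text
time: 4.08
ee_pos: [0.5216, 0.1165, 0.0081]
tcp_rot: [179.9, -0.0, 77.1]
wrist_force: [-1.3, -0.7, 5.8]
opening: 0.0355
grasp_force: 41.3
```

```bash
python3 - <<'E'
from h import *
rows([(.456,.269,.1,105.7),(.456,.269,.0127,105.7)])
E
```

```text
[134.  -97.8 -91.9] -28.6
[134.  -97.9  -4.6] -28.6
```

Request:
send_rows --targets "0 0 -60 0 255;40 -30 -92 -9 255;90 -65 -92 -19 255;134 -98 -92 -28.5 255;134 -98 -92 -28.5 255;134 -98 -92 -28.5 255;134 -98 -60 -28.5 255;134 -98 -25 -28.5 255;134 -98 -10 -28.5 255;134 -98 -4.5 -28.5 255;134 -98 -4.5 -28.5 255;134 -98 -4.5 -28.5 255"

```text
time: 5.58
ee_pos: [0.4563, 0.2691, 0.0128]
tcp_rot: [179.9, -0.0, 105.6]
wrist_force: [0.4, -0.1, -1.6]
opening: 0.0355
grasp_force: 41.2
```

```bash
python3 - <<'E'
from h import *
rows([(.456,.269,.16,105.7),(.557,-.083,.16,90)])
E
```

```text
[ 1.000e-01 -1.000e-01 -1.472e+02] -0.1
[-366.1    2.7 -147.4] 15.6
```

Request:
send_rows --targets "0 0 0 0 0;0 0 0 0 0;0 0 0 0 0;0 0 -50 0 0;0 0 -105 0 0;-40 0 -147 4 0;-366 3 -147 15.5 0;-366 3 -147 15.5 0;-366 3 -147 15.5 0;-366 3 -147 15.5 0;-366 3 -147 15.5 0;-366 3 -147 15.5 0;-366 3 -147 15.5 0;-366 3 -147 15.5 0"

```text
time: 7.32
ee_pos: [0.5567, -0.0815, 0.1589]
tcp_rot: [-180.0, -0.0, 90.2]
wrist_force: [-0.6, 0.5, -0.1]
opening: 0.0852
grasp_force: 0.0
```

```bash
python3 - <<'E'
from h import *
o=bot.get_obs();print(o['ee_pos'],o['tcp_rot']);np.save("o3.npy",o,allow_pickle=True)
im=camera("wrist");cv2.imwrite("pics/w3.png",im)
cv2.imwrite("pics/w3b.png",cv2.resize(im,(800,600),interpolation=cv2.INTER_CUBIC))
E
```

```text
[ 0.55673019 -0.08152908  0.15887346] [-1.79995232e+02 -1.69383258e-02  9.01787240e+01]
```

View pics/w3b.png

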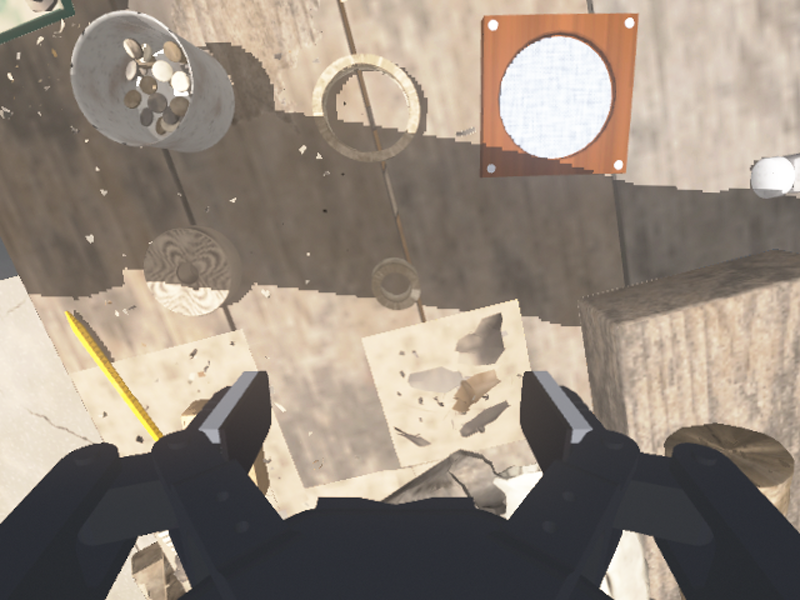

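```bash
python3 - <<'E'
from h import *
o=np.load("o3.npy",allow_pickle=True).item()
im=cv2.imread("pics/w3.png");c=cv2.resize(im[190:260,100:360],None,fx=3,fy=3,interpolation=cv2.INTER_CUBIC)
c=cv2.convertScaleAbs(c,alpha=1.5,beta=10);cv2.imwrite("pics/w3c.png",c)
print(pix2w("wrist",np.array([[395,282]])/1.25,.023,o).round(4),pix2w("wrist",np.array([[187,271]])/1.25,.022,o).round(4))
print(rect(pix2w("wrist",np.array([(492,25),(630,22),(618,165),(491,169)])/1.25,.01,o)))
E
```

```text
[[ 0.5562 -0.0795  0.023 ]] [[ 0.4149 -0.0723  0.022 ]]
(array([0.66 , 0.039]), array([0.086, 0.086]), np.float64(-87.7), np.float64(2.6))
```

View pics/w3c.png

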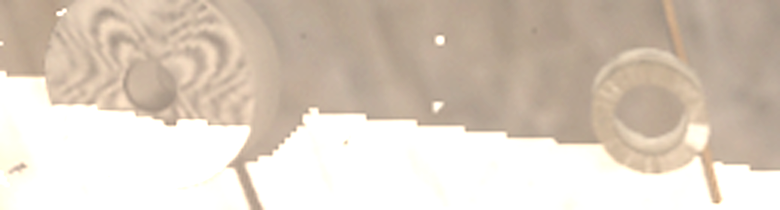

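```bash
python3 - <<'E'
from h import *
rows([(.5563,-.082,.1,180),(.5563,-.082,.008,180)])
E
```

```text
[-0.6 -0.4 59. ] -89.8
[ -0.7  -0.4 151. ] -89.8
```

Request:
send_rows --targets "0 0 20 -10.5 75;0 0 30 -21 75;0 0 40 -31.5 75;0 0 50 -42 75;0 0 60 -53 75;0 0 60 -64 75;0 0 60 -75 75;0 0 60 -85 75;0 0 60 -90 75;0 0 60 -90 75;0 0 60 -90 75"

```text
time: 8.75
ee_pos: [0.5569, -0.082, 0.0989]
tcp_rot: [180.0, 0.0, -179.9]
wrist_force: [1.1, -0.3, -0.9]
opening: 0.0602
grasp_force: 0.0
```

Tool x now points to world −x; descend and grip.

Request:
send_rows --targets "0 0 50 0 75;0 0 80 0 75;0 0 91 0 75;0 0 91 0 75;0 0 91 0 255;0 0 91 0 255;0 0 91 0 255;0 0 91 0 255;0 0 91 0 255;0 0 91 0 255;0 0 91 0 255" --newtons 30

```text
time: 10.12
ee_pos: [0.5578, -0.083, 0.0094]
tcp_rot: [-180.0, 0.1, -179.9]
wrist_force: [0.0, -0.7, 6.7]
opening: 0.032
grasp_force: 29.7
```

```bash
python3 - <<'E'
from h import *
rows([(.6008,.3245,.1,176),(.6008,.3245,.0125,176)])
E
```

```text
[-43.9 407.4 -90.6] 4.1
[-43.7 407.4  -3.1] 4.1
```

Request:
send_rows --targets "0 0 -60 0 255;0 20 -90 0 255;-10 80 -91 0 255;-20 140 -91 0 255;-28 200 -91 0 255;-36 260 -91 2 255;-44 320 -91 4 255;-44 370 -91 4 255;-44 407 -91 4 255;-44 407 -91 4 255;-44 407 -91 4 255;-44 407 -50 4 255;-44 407 -20 4 255;-44 407 -8 4 255;-44 407 -3.5 4 255;-44 407 -3.5 4 255;-44 407 -3.5 4 255"

```text
time: 12.25
ee_pos: [0.6008, 0.3236, 0.0135]
tcp_rot: [180.0, 0.1, 176.0]
wrist_force: [-3.2, -2.2, 7.5]
opening: 0.0309
grasp_force: 31.0
```

```bash
python3 - <<'E'
from h import *
rows([(.6008,.3245,.15,176),(.415,-.074,.15,120)])
E
```

```text
[  -0.2    0.9 -136.5] 0.0
[ 157.7 -409.4 -137. ] 56.0
```

Request:
send_rows --targets "0 0 0 0 60;0 0 0 0 60;0 0 0 0 60;0 0 -50 0 60;0 0 -105 0 0;0 0 -140 0 0;0 0 -140 0 0;0 0 -140 0 0"

```text
time: 13.25
ee_pos: [0.5999, 0.3242, 0.1502]
tcp_rot: [-180.0, -0.1, 176.1]
wrist_force: [-0.5, 0.5, -0.5]
opening: 0.0854
grasp_force: 0.0
```

```bash
python3 - <<'E'
from h import *
o=bot.get_obs();print(o['ee_pos'],o['tcp_rot']);np.save("o4.npy",o,allow_pickle=True)
im=camera("wrist");cv2.imwrite("pics/w4.png",im)
cv2.imwrite("pics/w4b.png",cv2.resize(im,(800,600),interpolation=cv2.INTER_CUBIC))
E
```

```text
[0.59993679 0.32423311 0.15022396] [-1.79965191e+02 -5.49365240e-02  1.76111307e+02]
```

View pics/w4b.png

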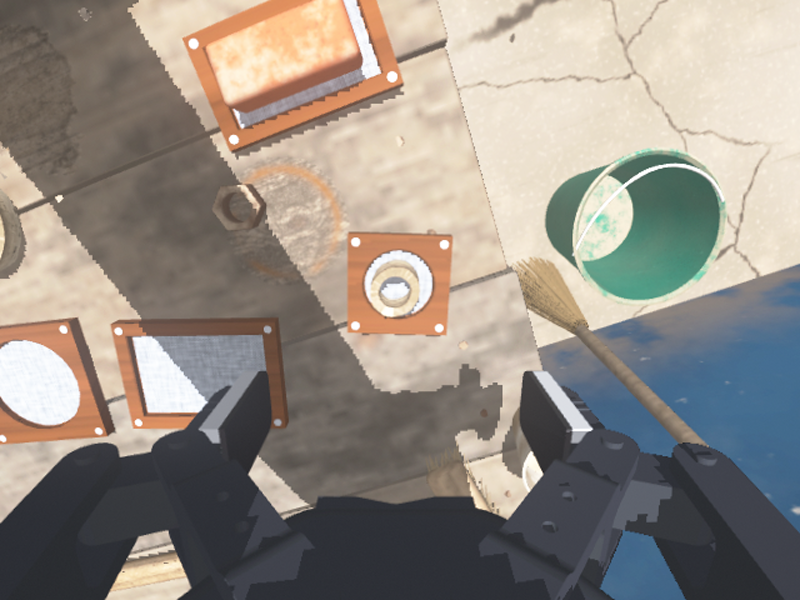

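```bash
python3 - <<'E'
from h import *
o=np.load("o4.npy",allow_pickle=True).item()
f=lambda p,z:pix2w("wrist",np.array(p)/1.25,z,o)
print("nest",rect(f([(358,243),(445,244),(443,327),(355,326)],.01)),"ring",f([(395,290)],.027).round(4))
s=f([(194,44),(393,76),(234,139)],.01);b=f([(237,113),(363,70)],.004)
print("barnest ctr",s[[0,1]].mean(0).round(4))
u=s[1]-s[2];u=u[:2]/np.hypot(*u[:2]);v=np.array([-u[1],u[0]]);c=s[[0,1]].mean(0)[:2]
print("bar corners in nest (long,short)",[( (q[:2]-c)@u,(q[:2]-c)@v) for q in b], "expect +-.0415,.018")
rows([(.415,-.074,.15,130)])
E
```

```text
nest (array([0.6004, 0.3266]), array([0.059, 0.06 ]), np.float64(85.4), np.float64(-5.4)) ring [[0.5984 0.3231 0.027 ]]
barnest ctr [0.4547 0.2713 0.01  ]
bar corners in nest (long,short) [(np.float64(-0.04675723851855214), np.float64(-0.014453045419746131)), (np.float64(0.03751808386681179), np.float64(-0.018618279055248516))] expect +-.0415,.018
[ 1.572e+02 -4.097e+02  4.000e-01] 46.1
```

Request:
send_rows --targets "20 -50 0 10 0;157 -410 0 86 0;157 -410 0 86 0;157 -410 0 86 0;157 -410 0 86 0;157 -410 0 86 0;157 -410 0 86 0;157 -410 0 86 0;157 -410 0 86 0;157 -410 0 86 0;157 -410 0 86 0;157 -410 0 86 0;157 -410 0 86 0"

```text
time: 14.92
ee_pos: [0.4158, -0.0737, 0.1512]
tcp_rot: [-180.0, -0.0, 90.2]
wrist_force: [0.8, -0.2, 0.4]
opening: 0.0854
grasp_force: 0.0
```

```bash
python3 - <<'E'
from h import *
o=bot.get_obs();print(o['ee_pos'],o['tcp_rot']);np.save("o5.npy",o,allow_pickle=True)
im=camera("wrist");cv2.imwrite("pics/w5.png",im)
cv2.imwrite("pics/w5b.png",cv2.resize(im,(800,600),interpolation=cv2.INTER_CUBIC))
E
```

```text
[ 0.41578654 -0.0737132   0.15119485] [-1.79986329e+02 -1.75360318e-03  9.01896666e+01]
```

View pics/w5b.png

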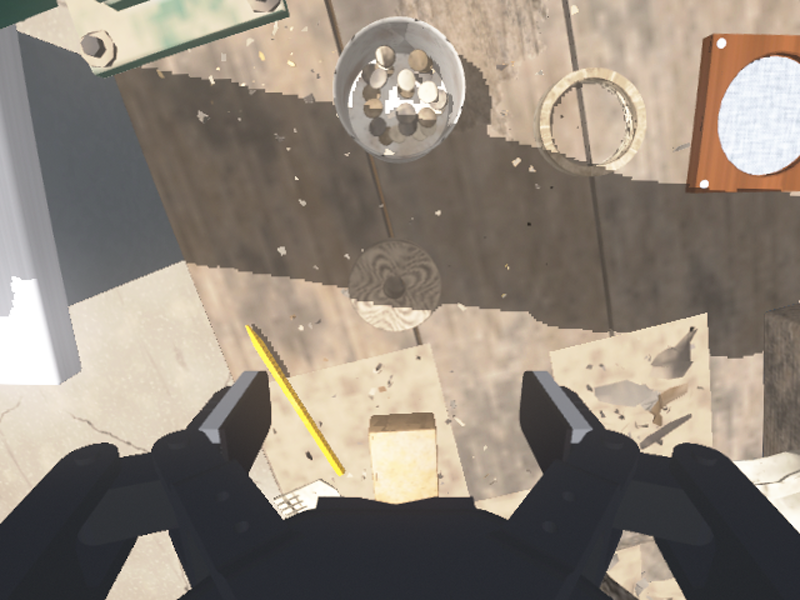

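```bash
python3 - <<'E'
from h import *
o=np.load("o5.npy",allow_pickle=True).item()
f=lambda p,z:pix2w("wrist",np.array(p)/1.25,z,o)
print(f([(395,285.5)],.022),f([(370,431),(436,430),(374,500),(437,500)],.026))
rows([(.415,-.074,.003,90)])
E
```

```text
[[ 0.41519896 -0.07247482  0.022     ]] [[ 0.39743574 -0.18000468  0.026     ]
 [ 0.4452014  -0.17906382  0.026     ]
 [ 0.39958081 -0.24131762  0.026     ]
 [ 0.44803636 -0.24125049  0.026     ]]
[ -0.2  -0.8 148.3] 0.2
```

Request:
send_rows --targets "0 -1 60 0 0;0 -1 115 0 0;0 -1 140 0 0;0 -1 149 0 0;0 -1 149 0 0;0 -1 149 0 255;0 -1 149 0 255;0 -1 149 0 255;0 -1 149 0 255;0 -1 149 0 255;0 -1 149 0 255" --newtons 40

```text
time: 16.35
ee_pos: [0.4156, -0.0743, 0.004]
tcp_rot: [179.9, 0.0, 90.1]
wrist_force: [-2.0, 0.5, 7.1]
opening: 0.0598
grasp_force: 42.2
```

```bash
python3 - <<'E'
from h import *
z=bot.get_obs()['ee_pos'][2]
rows([(.660,.0385,.11,90),(.660,.0385,z+.0045,90)])
E
```

```text
[ 112.2  244.8 -105.5] 0.1
[112.3 244.6  -4. ] 0.1
```

Request:
send_rows --targets "0 0 -60 0 255;10 20 -100 0 255;35 75 -106 0 255;60 130 -106 0 255;85 185 -106 0 255;111 244.5 -106 0 255;111 244.5 -106 0 255;111 244.5 -106 0 255;111 244.5 -60 0 255;111 244.5 -25 0 255;111 244.5 -10 0 255;111 244.5 -4.5 0 255;111 244.5 -4.5 0 255;111 244.5 -4.5 0 255"

```text
time: 18.1
ee_pos: [0.6598, 0.0373, 0.0085]
tcp_rot: [179.9, -0.0, 90.1]
wrist_force: [0.8, -0.8, -1.1]
opening: 0.0598
grasp_force: 44.3
```

```bash
python3 - <<'E'
from h import *
rows([(.423,-.222,.15,93)])
E
```

```text
[-258.9 -236.9 -142.1] -2.9
```

Request:
send_rows --targets "0 0 0 0 0;0 0 0 0 0;0 0 0 0 0;0 0 -50 0 0;0 0 -110 0 0;-20 -15 -142 0 0;-260 -237 -142 -3 0;-260 -237 -142 -3 0;-260 -237 -142 -3 0;-260 -237 -142 -3 0;-260 -237 -142 -3 0;-260 -237 -142 -3 0;-260 -237 -142 -3 0;-260 -237 -142 -3 0;-260 -237 -142 -3 0;-260 -237 -142 -3 0"

```text
time: 20.1
ee_pos: [0.423, -0.2224, 0.1486]
tcp_rot: [-180.0, -0.0, 93.2]
wrist_force: [0.3, -0.5, -0.3]
opening: 0.0855
grasp_force: 0.0
```

```bash
python3 - <<'E'
from h import *
o=bot.get_obs();print(o['ee_pos'],o['tcp_rot']);np.save("o6.npy",o,allow_pickle=True)
im=camera("wrist");cv2.imwrite("pics/w6.png",im)
cv2.imwrite("pics/w6b.png",cv2.resize(im,(800,600),interpolation=cv2.INTER_CUBIC))
E
```

```text
[ 0.4230222  -0.22240418  0.14859889] [-1.79984445e+02 -1.32263932e-02  9.31951730e+01]
```

View pics/w6b.png

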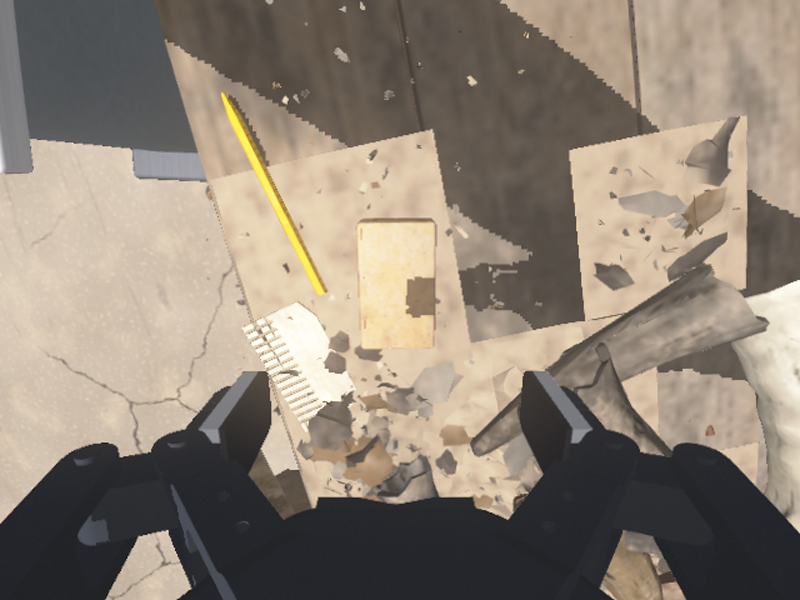

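```bash
python3 - <<'E'
from h import *
o=np.load("o6.npy",allow_pickle=True).item()
print(rect(pix2w("wrist",np.array([(358,222),(436,220),(435,348),(361,348)])/1.25,.026,o)))
E
```

```text
(array([ 0.4239, -0.2205]), array([0.049, 0.084]), np.float64(-86.3), np.float64(3.9))
```

Request:
send_rows --targets "2 1 60 -0.5 0;2 1 110 -0.5 0;2 1 135 -0.5 0;2 1 144 -0.5 0;2 1 144 -0.5 0;2 1 144 -0.5 255;2 1 144 -0.5 255;2 1 144 -0.5 255;2 1 144 -0.5 255;2 1 144 -0.5 255;2 1 144 -0.5 255;2 1 144 -0.5 255"

```text
time: 21.65
ee_pos: [0.4241, -0.2214, 0.0061]
tcp_rot: [179.9, 0.1, 93.6]
wrist_force: [-0.3, 0.6, 6.0]
opening: 0.0507
grasp_force: 42.5
```

```bash
python3 - <<'E'
from h import *
z=bot.get_obs()['ee_pos'][2]
rows([(.6605,.174,.11,87),(.6605,.174,z+.0045,87)])
E
```

```text
[ 379.6  261.  -103.9] 6.6
[379.7 260.8  -4.4] 6.6
```

Request:
send_rows --targets "0 0 -60 0 255;0 0 -104 0 255;380 261 -104 6.5 255;380 261 -104 6.5 255;380 261 -104 6.5 255;380 261 -104 6.5 255;380 261 -104 6.5 255;380 261 -104 6.5 255;380 261 -104 6.5 255;380 261 -104 6.5 255;380 261 -104 6.5 255;380 261 -104 6.5 255;380 261 -60 6.5 255;380 261 -25 6.5 255;380 261 -10 6.5 255;380 261 -5 6.5 255;380 261 -5 6.5 255;380 261 -5 6.5 255"

```text
time: 23.9
ee_pos: [0.6607, 0.1747, 0.0113]
tcp_rot: [179.9, -0.0, 87.1]
wrist_force: [-0.2, -0.1, -1.6]
opening: 0.0508
grasp_force: 42.3
```

Release, rise, back off toward a viewpoint over all nests.

Request:
send_rows --targets "0 0 0 0 0;0 0 0 0 0;0 0 0 0 0;0 0 -50 0 0;0 0 -110 0 0;0 -20 -170 0 0;-20 -90 -230 0 0;-20 -90 -230 0 0;-20 -90 -230 0 0;-20 -90 -230 0 0;-20 -90 -230 0 0"

```text
time: 25.28
ee_pos: [0.5693, 0.1593, 0.2381]
tcp_rot: [-179.9, 0.0, 87.1]
wrist_force: [-0.5, 0.3, -0.3]
opening: 0.0851
grasp_force: 0.0
```

```bash
python3 - <<'E'
from h import *
o=bot.get_obs();print(o['ee_pos'],o['tcp_rot']);np.save("o7.npy",o,allow_pickle=True)
im=camera("wrist");cv2.imwrite("pics/w7.png",im)
s=camera("side")
cv2.imwrite("pics/w7b.png",cv2.resize(im[0:400,180:580],None,fx=1.5,fy=1.5,interpolation=cv2.INTER_CUBIC))
cv2.imwrite("pics/s7.png",cv2.resize(s[180:330,215:415],None,fx=4,fy=4,interpolation=cv2.INTER_CUBIC))
E
```

```text
[0.56930448 0.15925568 0.23812699] [-1.79877061e+02  4.23843194e-02  8.71072085e+01]
```

View pics/w7b.png

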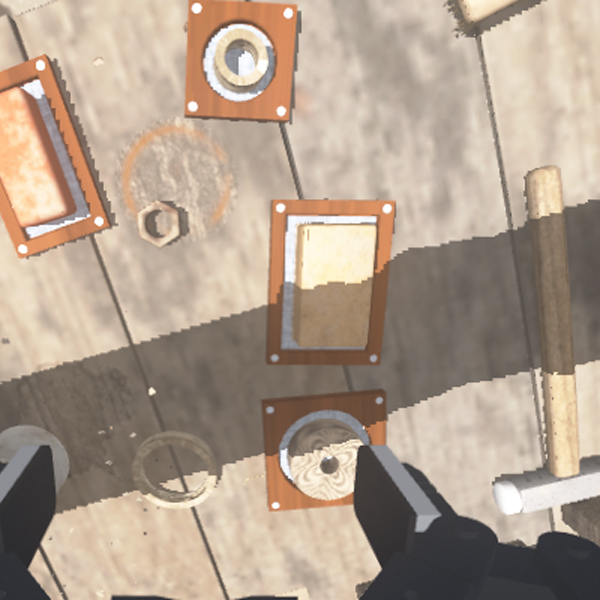

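View pics/s7.png

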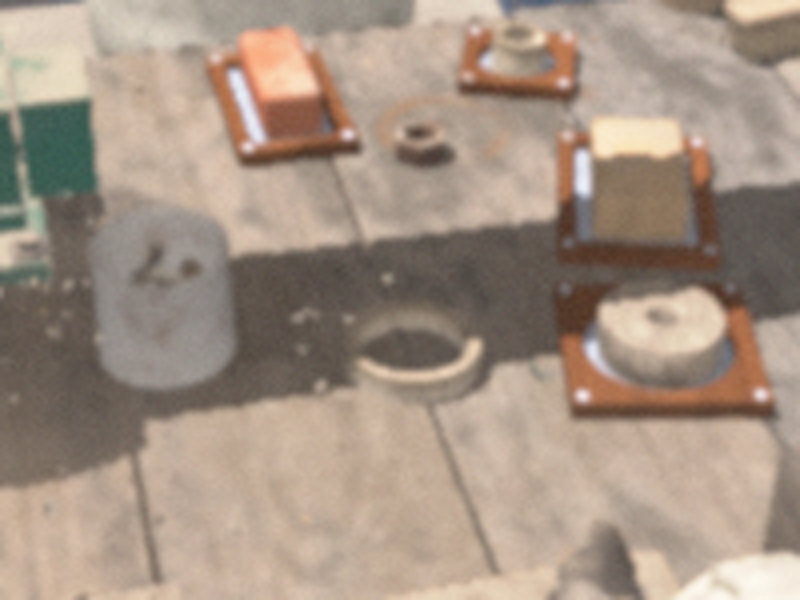

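```bash
python3 - <<'E'
from h import *
o=np.load("o7.npy",allow_pickle=True).item()
f=lambda p,z:pix2w("wrist",np.array(p)/1.5+[180,0],z,o)
print("roll",f([(330,465)],.026).round(4),"recess",f([(326,457)],.01).round(4))
print("block",rect(f([(301,226),(377,223),(371,346),(298,346)],.03)),"nest",rect(f([(279,208),(387,209),(374,358),(274,358)],.01)))
print("ring",f([(241,56)],.027).round(4),"nest",rect(f([(196,9),(288,13),(284,111),(194,107)],.01)))
E
```

```text
roll [[0.6598 0.0373 0.026 ]] recess [[0.6603 0.036  0.01  ]]
block (array([0.661 , 0.1754]), array([0.052, 0.084]), np.float64(-91.1), np.float64(-1.6)) nest (array([0.66  , 0.1734]), array([0.076, 0.109]), np.float64(-92.7), np.float64(-2.9))
ring [[0.5999 0.3231 0.027 ]] nest (array([0.6008, 0.3248]), array([0.059, 0.06 ]), np.float64(-5.0), np.float64(-93.9))
```

All within about 2–5 mm of centre; handing in.

```bash
python3 -c "
from workcell import ticket
print(ticket.job_done())"
```

```text
the job is handed in; nothing more can be done
None
```

I put the block, bar, roll and ring each in its matching nest and let go; the last pictures showed all four lying flat within about 5 mm of centre, with the tin and bangle where they were, and I handed the job in at about 25 s (no verdict came back).

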